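# Hold the matching cover flush on a tilted gear housing

## Robot

A 6-joint arm with a two-finger parallel gripper is mounted at the origin on a cart in front of the work surface, level with it; the furniture and walls round the work are solid. World frame = base frame: x ahead of the robot, y to its left, z up, the work surface at z = 0. Lengths are in mm, angles in rad, forces in N, time in s.
With the tool pointing down it reaches from about 350 to 875 mm from the base axis. Payload 4.2 kg.
Tool frame: the origin (TCP) lies at the very end of the fingers, on their centre line; the grasp point (between the pads) lies 19 mm behind it (arm.grasp_offset is the distance from the TCP to the grasp point, in mm); z points along the fingers, y is the direction in which the jaws open and shut (so a half turn about z gives the same grasp; the last joint's range is limited). The gripper opens to 85 mm and grips with 20 to 120 N. Pads are 22 mm wide; open, the fingers measure 114 mm over their backs; the gripper's body (76 mm by 85 mm) begins 54 mm behind the grasp point. The pads swing forward as they close: fully open they stand 13 mm farther back than shut.
Start: joints at [1.586, 0.385, 0.008, 0, -1.194, -0.259], TCP at [150.838, 606.504, 231.312] pointing down, gripper open.
Joint ranges: [-3.14, 3.14], [-1.21, 2.06], [-1.07, 1.41], [-3.16, 2.05], [-2.99, -0.16], [-3.1, 3.1]. Speed limits (rad/s): [2.79, 2.79, 3.14, 3.14, 3.14, 3.14].

## Interface

Orientations are given as a unit quaternion [x, y, z, w].
In Python, from bench import arm gives the robot as it stands.
- The arm moves only by the tool arm_command, never from a script. Its argument "commands" is one flat list of numbers, 4 for each row, row after row: the shift along the tool's x, y, z in m, then the turn about the tool's z in degrees. In form: [tx, ty, tz, roll, tx, ty, tz, roll, ...]. A call has exactly 5 rows; each row shifts and turns the pose as measured when the row begins, along the tool's axes as they then stand; what a row does not reach is not made up. A row lasts 1/10 s, in which the tool goes at most 50 mm and 8.59 degrees, less where a joint would pass 70% of its speed; a pose out of reach is approached as far as the arm can. A call with a gripper value outside its range is refused whole. "jaw" is the opening, from 0 (shut) to 1 (fully open), set as the call begins (left out, the last holds). The fingers move at their own pace and stop on an object; the grip force is fixed at half the most. Time passes only in rows, so rows that do not move let the fingers close, or fill a call up. It gives the time, the measured TCP pose, the force and the opening at its end, in the units of the state.
- arm.read_state(): the state, without advancing time (a new reading comes with each control period).
- arm.get_image(name): name is "side" or "top" or "wrist"; returns the picture (384x512x3 uint8, red, green, blue); there is no depth.
- arm.camera_info(name): a dict with "camera_matrix" (3x3 intrinsics, pixels), "k1" (the pictures are not rectified: a ray, as slopes to the right and down, at radius r is drawn at 1 + k1 r^2 times it, then the intrinsics apply), "world_from_camera" (4x4, takes a point from camera to world coordinates). Camera axes: x right, y down, z forward; pixel columns grow to the right and rows downward; lengths in mm; the calibration is good to about 2 mm. A picture is of the moment at which its call begins: read the wrist's pose just before it. camera_info takes no time and is no camera call; for the wrist camera it gives the pose at the moment of the call.
- arm.job_done(): hands the job in, once; it reports no verdict.
Trained networks look in the newest picture that a camera, given by its name, has taken for a name from the list of things; names that differ only in an ending like _2 or _b are one class to them, and where a whole thing is asked for, a point or a joint stands for the part that bears it (a point fixed in the world has none). Each returns a list of dicts, best first, with "confidence" (0 to 1); they miss things now and then, are a little off and sometimes report something else, mostly with a low value. They report only what shows in the picture. A call takes as long as a camera call. They do not tell look-alikes from the thing itself.
- arm.regions_of(camera, target): "mask" (384x512 bool, what is visible of it).
- arm.place_of(camera, target): "centre" ([x, y, z] in mm, in the coordinates of the camera as it stood for that picture, good to about 4 mm: a listed point, or the origin of a listed thing).
The state is a dict: "clock": time; "joints": joint angles; "joint_vel": joint speeds; "joint_efforts": joint torques, N m; "position": TCP position; "ee_rot": TCP orientation; "contact_force": force on the tool from outside, world axes, zero at the start; "wrist_torque": the same for the moment, N m; "gripper_width": finger opening in mm.
Only numpy, scipy, OpenCV 4.12 (cv2) and the standard library are available. Lean on these libraries where they do the work, as an engineer would, in place of code of your own. Each camera call takes 0.05 s, during which the arm holds its last target.

## Task

Two dark steel covers with red handles lie on the bench; pick up by its handle the one that matches the rectangular sloping port face of the blue gear housing. Set it on that face, centred and with its edges in line with the face's edges, tilt it until it lies flush, and press it on with a light but definite push of about 10 newtons. Finish while still gripping the handle and pressing, so that the screws could be started; leave the other cover and everything else where it is, and never ram the face.

Things in the scene. Friction and masses are not known exactly. Their poses are not given: they have to be found in the camera images.
- rect_grip (a point): Centre of the red handle of the rectangular cover: a solid bar 44 mm long (x), 16 wide (y), 32 tall (z) on the middle of a dark steel plate 100 (x) x 76 (y) x 6 mm. 22 mm above the plate's underside, 16 below the bar's top. z points away from the underside. The same after a half turn about z. 0.11 to 0.23 kg. Starts flat on the bench, left or right of the stand
- rect_seat (a point): Centre of the flat underside of the rectangular cover, 22 mm below rect_grip; same axes
- round_grip (a point): Centre of the red handle of the round cover (dark steel disc 90 mm in diameter, 6 mm thick, with the same 44 x 16 x 32 mm handle bar), 22 mm above its underside. It does not match the face; leave it where it lies
- face (a point): Centre of the sloping port face: flat top of the aluminium flange, 100 (x) x 76 (y) mm with a 56 x 36 mm opening, on the blue housing. x runs uphill, y level, z straight out of the face, up and towards the robot. Slope 14 to 34 degrees, different each time; locked stiffly, does not give when pressed
- housing: The blue gear housing, 88 x 64 x 70 mm, with its flange, between the two grey cheeks of a stand fixed to the bench (base 130 x 150 mm). Origin on the level tilt axis, 85 mm above the bench, 45 mm straight behind the face; axes as for face
- rect_cover: The rectangular cover; origin at the centre of its underside; axes as for rect_grip
- gasket_box: Brown carton, 100 x 70 x 23 mm, origin under its centre: leave it alone
- bolt_dish: Shallow round metal dish with bolts, 139 mm across, 24 mm high, origin under its centre: leave it alone
- spark_plug: Spark plug with a white insulator, 74 mm long, 24 mm high, lying in front of the stand, origin under its centre: leave it alone
Things that resemble listed ones, but are neither listed nor needed, are in the scene too. What is shaped like the rect_cover but brown is not meant.

How it is judged (in metres and radians):
On the way:
1. the rectangular cover is held in the gripper, clear of the bench and of the housing (height (world z) of rect_seat above 0.05 m and contact force between the fingers and rect_cover above 1 N and contact force between rect_cover and housing below 0.1 N), for 0.2 s.
At the end, for the whole second after the job is handed in: Still gripped by its handle, the rectangular cover is flush on the face (2 degrees, 2.5 mm), centred within 7 mm, edges in line within 5.7 degrees, at rest, pressed with 4 to 25 N; the round cover, carton, dish and spark plug have moved under 20 mm (z of rect_seat in the frame of face between -0.0025 and 0.0025 m and x of rect_seat in the frame of face between -0.007 and 0.007 m and y of rect_seat in the frame of face between -0.007 and 0.007 m and angle between the z axis of rect_seat and the z axis of face, either way round below 0.035 rad and angle between the x axis of rect_seat and the x axis of face, either way round below 0.1 rad and contact force between rect_cover and housing between 4 and 25 N and contact force between the fingers and rect_cover above 2 N and distance between the grasp point and rect_grip below 0.032 m and linear speed of rect_cover below 0.01 m/s and distance of each of round_grip, gasket_box, bolt_dish, spark_plug from where it was at the start of the episode below 0.02 m); the arm keeps its last pose, push and grip.
It fails at once if the face is rammed (over 50 N) (contact force between rect_cover and housing above 50 N).
It fails at once if the round cover or a bystander is knocked away (over 30 mm) (distance of any of round_grip, gasket_box, bolt_dish, spark_plug from where it was at the start of the episode above 0.03 m).
It also fails if it takes over 38 s, if anything falls off the work surface, if the arm or the gripper's body presses on something with over 40 N, if the wrist force passes 120 N, or if a joint passes its speed limit or range.

## Working session

There is one attempt and no reset: what is moved stays moved. The work goes in short steps, Python scripts to look and compute and a tool call to move; the robot and the scene stay as the last step left them, time stands still between calls to the robot, and variables do not carry over. Pictures are saved under pics/ and viewed, and the job is handed in when it is done.

Besides the shell and the picture viewer there is one more tool, called as name(argument=value, ...) on one line, values as JSON. arm_command: Moves the arm, as the interface text tells. Its arguments: {"type":"object","properties":{"commands":{"type":"array"},"jaw":{"type":"number"}},"required":["commands"]}

```bash
mkdir -p pics; ls; python3 - <<'E'
from bench import arm
import cv2
print(arm.read_state())
for n in("side","top","wrist"):
    im=arm.get_image(n); cv2.imwrite(f"pics/{n}0.png",im[:,:,::-1]); print(n,arm.camera_info(n))
E
```

```text
pics
{'clock': 0.0, 'joints': array([ 1.58562312e+00,  3.85590157e-01,  6.59962332e-03, -5.09134142e-04,
       -1.19398493e+00, -2.58611103e-01]), 'joint_vel': array([-1.84532976e-05,  2.22654164e-04,  7.42141586e-04,  5.61675050e-04,
        1.41083134e-03, -4.64588277e-04]), 'joint_efforts': array([ 4.61974814e-04, -3.92287016e+01,  1.88395840e+01,  4.18612674e+00,
       -4.76114845e-03,  9.71474208e-07]), 'position': array([150.69159948, 605.95275207, 230.18953817]), 'ee_rot': array([ 9.92568303e-01, -1.21683694e-01, -8.58963155e-05,  1.11164822e-03]), 'contact_force': array([ 0.32607737, -0.2078037 , -0.37652677]), 'wrist_torque': array([-0.03206632, -0.04804755,  0.02506235]), 'gripper_width': 85.47696292105049}
side {'camera_matrix': array([[413.82103149,   0.        , 253.31224225],
       [  0.        , 413.82103149, 190.41515703],
       [  0.        ,   0.        ,   1.        ]]), 'k1': -0.0821378018210961, 'world_from_camera': array([[ 9.62264031e-01, -1.92032588e-01,  1.92798910e-01,
         3.15375707e+02],
       [-2.71635238e-01, -6.35700406e-01,  7.22564386e-01,
 
[... 634 characters left out ...]
 -9.95891128e-01,
         9.93083783e+02],
       [ 0.00000000e+00,  0.00000000e+00,  0.00000000e+00,
         1.00000000e+00]])}
wrist {'camera_matrix': array([[289.42963407,   0.        , 254.22636894],
       [  0.        , 289.42963407, 193.28973845],
       [  0.        ,   0.        ,   1.        ]]), 'k1': -0.02791341184726299, 'world_from_camera': array([[-2.41452676e-01, -9.35891645e-01, -2.56529598e-01,
         2.15710967e+02],
       [-9.70411810e-01,  2.33199433e-01,  6.26014599e-02,
         5.90773719e+02],
       [ 1.23437368e-03,  2.64054642e-01, -9.64506932e-01,
         3.73647029e+02],
       [ 0.00000000e+00,  0.00000000e+00,  0.00000000e+00,
         1.00000000e+00]])}
```

View pics/side0.png

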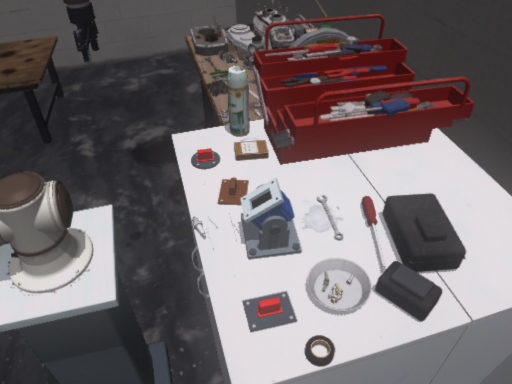

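View pics/top0.png

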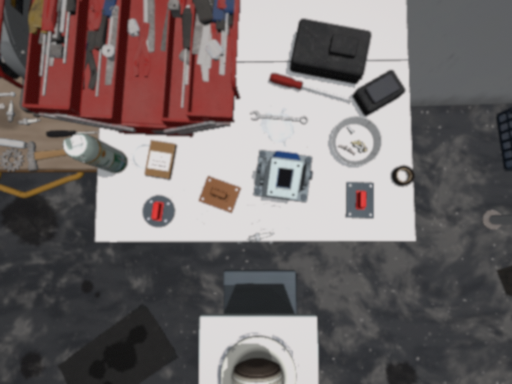

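```bash
cat > h.py <<'E'
from bench import arm
import numpy as np, cv2
from scipy.spatial.transform import Rotation as R
def c2w(n,p,info=None):
    i=info or arm.camera_info(n); return (i["world_from_camera"]@np.r_[p,1])[:3]
def ray(n,uv,info=None):
    i=info or arm.camera_info(n); K=i["camera_matrix"]
    d=cv2.undistortPoints(np.array([[uv]],float),K,np.array([i["k1"],0,0,0,0.]))[0,0]
    T=i["world_from_camera"]; return T[:3,3],T[:3,:3]@np.r_[d,1]
def onz(n,uv,z,info=None):
    o,d=ray(n,uv,info); return o+d*(z-o[2])/d[2]
def proj(n,P,info=None):
    i=info or arm.camera_info(n); T=i["world_from_camera"]
    c=(np.atleast_2d(P)-T[:3,3])@T[:3,:3]
    return cv2.projectPoints(c[:,None],np.zeros(3),np.zeros(3),i["camera_matrix"],np.array([i["k1"],0,0,0,0.]))[0][:,0]
E
python3 - <<'E'
from h import *
np.set_printoptions(precision=1,suppress=True)
for n in("side","top"):
    for t in("rect_grip","rect_seat","round_grip","face","housing","gasket_box","bolt_dish","spark_plug"):
        for r in arm.place_of(n,t)[:3]:
            w=c2w(n,r["centre"]); print(n,t,round(r["confidence"],2),w,proj(n,w)[0])
print(arm.read_state()["clock"])
E
```

```text
side rect_grip 0.67 [483.7 103.6  19. ] [233.2 187.4]
side rect_seat 0.95 [ 466.  -284.4   -1.7] [269.  311.6]
side rect_seat 0.65 [481.2 102.2   1.3] [232.8 192.6]
side round_grip 0.82 [437.6 273.4  20.4] [205.2 154.7]
side face 0.94 [512.2 -69.  123.1] [260.8 198.3]
side housing 0.69 [534.5 -71.3  87.4] [270.1 208.1]
side gasket_box 0.81 [580.6 269.6  -4.6] [251.1 153.7]
side bolt_dish 0.9 [ 628.  -270.8    1.5] [336.9 287.4]
side bolt_dish 0.62 [366.1 -11.2   4.5] [199.1 229.1]
side spark_plug 0.51 [371.3 -12.1   2.4] [201.3 229.5]
top rect_grip 0.9 [479.5  99.4  21.6] [220.5 194. ]
top rect_grip 0.78 [ 463.7 -286.9   19.7] [361.8 199.5]
top rect_grip 0.56 [507.2 -66.2 121.9] [283.  179.4]
top rect_seat 0.81 [ 465.  -286.8   -1.3] [359.6 199.6]
top rect_seat 0.59 [479.7 107.8   0.1] [218.3 194.6]
top round_grip 0.66 [437.5 275.8  22.9] [155.7 209.4]
top face 0.84 [508.5 -68.2 120.2] [283.7 178.9]
top housing 0.77 [532.8 -69.4  83.9] [283.2 171.3]
top gasket_box 0.58 [576.6 273.5  -2.4] [160.4 160.8]
top bolt_dish 0.56 [ 624.  -274.4    1.8] [354.  143.2]
top spark_plug 0.61 [440.7 275.6  21.3] [156.  208.3]
top spark_plug 0.43 [367.7  -9.8  -1.8] [260.3 234.7]
0.95
```

```bash
python3 - <<'E'
import cv2
s=cv2.imread("pics/side0.png");t=cv2.imread("pics/top0.png")
f=lambda im,x,y,w,h,k:cv2.resize(im[y:y+h,x:x+w],None,fx=k,fy=k,interpolation=cv2.INTER_CUBIC)
cv2.imwrite("pics/c1.png",f(s,230,170,80,60,10));cv2.imwrite("pics/c2.png",f(t,245,140,80,60,10))
a=f(s,235,285,70,50,8);b=f(t,330,170,70,50,8)
cv2.imwrite("pics/c3.png",cv2.hconcat([a[:, :400],b[:, :400]]) if 0 else cv2.vconcat([a,b])[:800])
cv2.imwrite("pics/c3.png",cv2.resize(cv2.vconcat([a,b]),(420,600)))
E
```

```text
(no output)
```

View pics/c1.png

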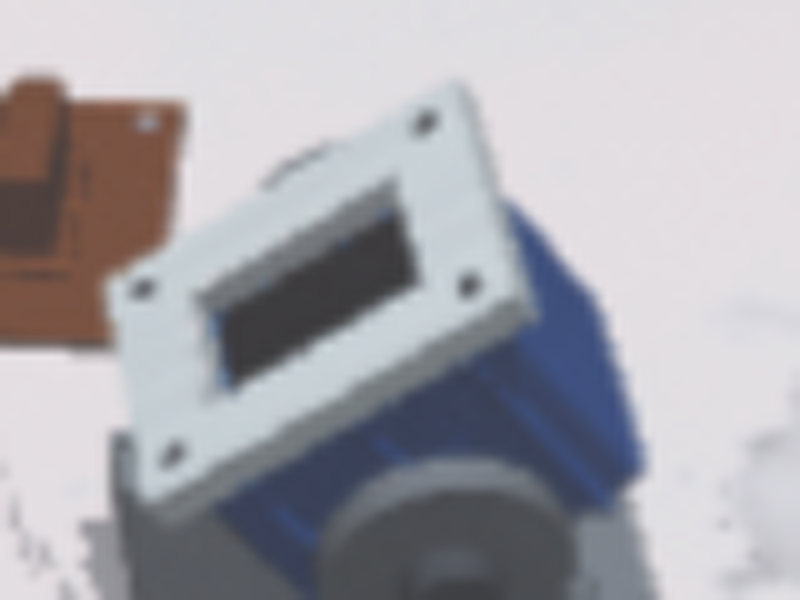

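View pics/c2.png

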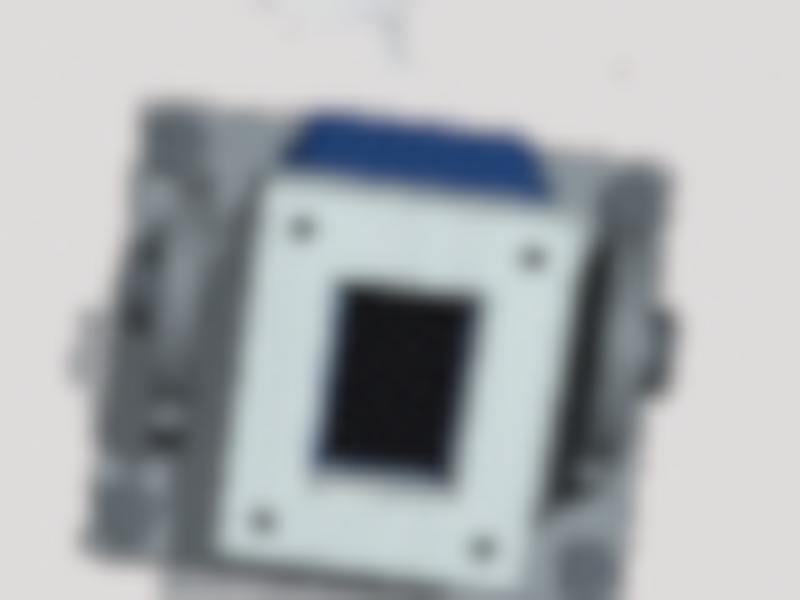

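View pics/c3.png

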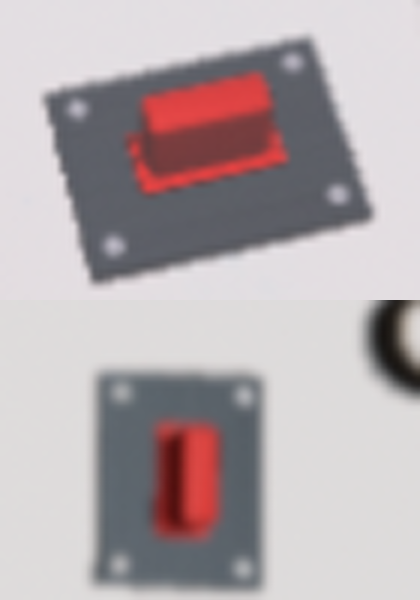

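```bash
cat > fit.py <<'E'
from h import *
from scipy.optimize import least_squares
np.set_printoptions(precision=2,suppress=True)
def px(c,k,off): return (np.array(c,float)+.5)/k-.5+np.array(off)
fs=px([(460,82),(527,300),(148,500),(108,280)],10,(230,170)); ft=px([(268,180),(590,212),(525,588),(215,555)],10,(245,140))
L=np.array([(50,38,0),(50,-38,0),(-50,-38,0),(-50,38,0.)])
def face(p):
    x,y,yaw,s=p; Rm=R.from_euler("ZY",[yaw,-s]).as_matrix()
    return np.array([x,y,85])+45*Rm[:,2],Rm
def ff(cams):
    def res(p):
        o,Rm=face(p); W=L@Rm.T+o
        return np.concatenate([(proj(n,W)-q).ravel() for n,q in cams])
    return least_squares(res,[533,-70,0,.5])
for cams in([("side",fs),("top",ft)],[("side",fs)],[("top",ft)]):
    r=ff(cams); print("face",r.x[:2],np.degrees(r.x[2:]),face(r.x)[0],np.sqrt(np.mean(r.fun**2)))
# cover; order: far(+y) small x, +y large x, -y large x, -y small x
cs=px([(45,93),(312,38),(372,215),(95,283)],6,(235,285)); ct=px([(95,283),(98,75),(263,77),(262,288)],6,(330,170))
ct[:,1]=px(np.c_[[95,98,263,262],np.array([283,75,77,288])-0],6,(330,170))[:,1]-0
LC=np.array([(-50,38),(50,38),(50,-38),(-50,-38.)])
def cf(cams):
    def res(p):
        c,s=np.cos(p[2]),np.sin(p[2]); W=np.c_[LC@np.array([[c,s],[-s,c]])+p[:2],np.full(4,6.)]
        return np.concatenate([(proj(n,W)-q).ravel() for n,q in cams])
    return least_squares(res,[465,-285,0])
for cams in([("side",cs),("top",ct)],[("side",cs)],[("top",ct)]):
    r=cf(cams); print("cover",r.x[:2],np.degrees(r.x[2]),np.sqrt(np.mean(r.fun**2)))
E
python3 fit.py
```

```text
face [532.44 -72.68] [-7.18 29.98] [510.13 -69.87 123.98] 0.40636228224013454
face [533.48 -72.88] [-7.58 30.49] [510.85 -69.87 123.78] 0.23810070796760424
face [530.79 -72.31] [-7.1  28.73] [509.33 -69.63 124.46] 0.3859508554213573
cover [ 465.1  -285.32] -2.0337283964724944 0.46261708842029087
cover [ 465.47 -285.95] -2.165133210936264 0.32231364008475255
cover [ 464.38 -284.41] -1.847906834170773 0.4239013039266468
```

Candidates: side (269,312)/top (361,199) is dark steel, rectangular, with a red handle, so it fits. Side (233,190)/top (220,194) is the brown look-alike, and side (205,157) is the round cover. The crop confirms the first one, at about (465,-285), yaw -2°. The face is at about (510,-70,124), yaw -7.3°, slope 30°.

arm_command(commands=[0.037,0.026,-0.002,0,0.037,0.026,-0.002,0,0.037,0.026,-0.002,0,0.037,0.026,-0.002,0,0.037,0.026,-0.002,0], jaw=1.0)

```text
clock: 1.45
position: [300.4, 434.7, 240.1]
ee_rot: [0.993, -0.117, 0.0, -0.0]
contact_force: [0.8, 0.3, -0.8]
gripper_width: 85.6
```

```bash
cat > d.py <<'E'
import sys
from h import *
np.set_printoptions(precision=1,suppress=True)
def d(tgt,yaw):
    s=arm.read_state(); Rm=R.from_quat(s["ee_rot"]).as_matrix()
    y=np.degrees(np.arctan2(Rm[1,0],Rm[0,0]))
    print("t",round(s["clock"],2),"pos",s["position"],"yaw",round(y,2),"zax",np.round(Rm[:,2],4),"F",s["contact_force"],"w",round(s["gripper_width"],1))
    print("tool delta",Rm.T@(np.array(tgt)-s["position"]),"roll",round(-(yaw-y),2),"j",np.round(s["joints"],2),"M",np.round(s["wrist_torque"],2))
if __name__=="__main__":
    a=list(map(float,sys.argv[1:])); d(a[:3],a[3])
E
python3 d.py 455 250 245 -14
```

```text
t 1.45 pos [300.4 434.7 240.1] yaw -13.42 zax [ 0.  0. -1.] F [ 0.8  0.3 -0.8] w 85.6
tool delta [193.2 143.7  -4.8] roll 0.58 j [ 1.3  0.2 -0.2  0.  -1.1  0.1] M [ 0.  -0.1 -0. ]
```

arm_command(commands=[0.037,0.028,-0.002,0,0.037,0.028,-0.002,0,0.037,0.028,-0.002,0,0.037,0.028,-0.002,0,0.037,0.028,-0.002,0])

```text
clock: 1.95
position: [452.7, 247.9, 252.4]
ee_rot: [0.993, -0.115, 0.002, -0.002]
contact_force: [0.7, 0.7, -0.1]
gripper_width: 85.5
```

```bash
python3 d.py 465 -285.5 245 -2
```

```text
t 1.95 pos [452.7 247.9 252.4] yaw -13.26 zax [ 0.  0. -1.] F [ 0.7  0.7 -0.1] w 85.5
tool delta [134.3 516.4   5.6] roll -11.26 j [ 0.8  0.2 -0.2  0.  -1.2  0.5] M [ 0.1 -0.1  0. ]
```

arm_command(commands=[0.012,0.048,0,0,0.012,0.048,0,0,0.012,0.048,0,0,0.012,0.048,0,0,0.012,0.048,0,0])

```text
clock: 2.45
position: [458.5, -2.2, 252.4]
ee_rot: [0.993, -0.115, 0.004, -0.003]
contact_force: [1.4, 0.0, -0.6]
gripper_width: 85.5
```

arm_command(commands=[0.012,0.048,0,0,0.012,0.048,0,0,0.012,0.048,0,0,0.01,0.04,0,0,0.002,0.01,0,-6])

```text
clock: 2.95
position: [459.2, -209.4, 253.4]
ee_rot: [0.998, -0.064, 0.006, -0.002]
contact_force: [-0.2, 1.0, -1.0]
gripper_width: 85.5
```

```bash
python3 d.py 465 -285.5 60 -2
```

```text
t 2.95 pos [ 459.2 -209.4  253.4] yaw -7.31 zax [ 0.  0. -1.] F [-0.2  1.  -1. ] w 85.5
tool delta [ 13.   75.8 193.1] roll -5.31 j [-0.1  0.2 -0.2 -0.  -1.1  1.6] M [0. 0. 0.]
```

arm_command(commands=[0.006,0.038,0,-5.3,0.004,0.037,0.02,0,0,0,0.045,0,0,0,0.045,0,0,0,0.03,0])

```text
clock: 3.45
position: [469.8, -293.9, 116.1]
ee_rot: [1.0, -0.017, 0.015, 0.002]
contact_force: [0.1, -0.3, -0.2]
gripper_width: 85.4
```

```bash
python3 d.py 465 -285.5 60 -2
python3 - <<'E'
from h import *
im=arm.get_image("wrist"); i=arm.camera_info("wrist"); im=im[:,:,::-1].copy()
np.set_printoptions(precision=1,suppress=True)
for x,y in[(-50,38),(50,38),(50,-38),(-50,-38)]:
    a=np.radians(-2); p=proj("wrist",[465+x*np.cos(a)-y*np.sin(a),-285.5+x*np.sin(a)+y*np.cos(a),6],i)[0]; print(p)
    cv2.circle(im,tuple(int(v) for v in p),2,(0,255,0),-1)
cv2.imwrite("pics/w1.png",im); print(R.from_quat(arm.read_state()["ee_rot"]).as_matrix()[:,2])
E
```

```text
t 3.45 pos [ 469.8 -293.9  116.1] yaw -1.96 zax [ 0. -0. -1.] F [ 0.1 -0.3 -0.2] w 85.4
tool delta [-6.8 -8.4 55.9] roll 0.04 j [-0.3  0.4 -0.3 -0.  -0.8  1.8] M [-0.   0.1  0. ]
[207.1 248.7]
[202.4 140.4]
[291.5 140.3]
[288.2 248.7]
[ 0.  0. -1.]
```

View pics/w1.png

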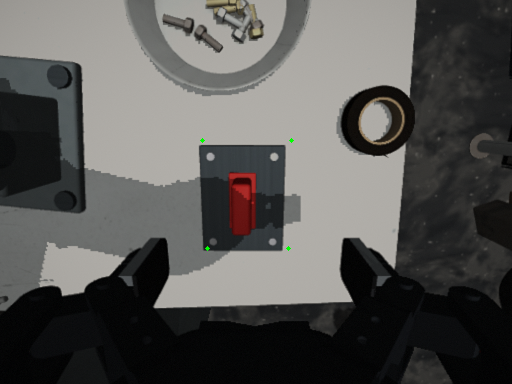

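```bash
cat > w.py <<'E'
import sys
from h import *
i=arm.camera_info("wrist"); im=arm.get_image("wrist"); im=im[:,:,::-1].copy()
np.set_printoptions(precision=3,suppress=True)
for x,y in[(-50,38),(50,38),(50,-38),(-50,-38)]:
    a=np.radians(-2); p=proj("wrist",[465+x*np.cos(a)-y*np.sin(a),-285.5+x*np.sin(a)+y*np.cos(a),6],i)[0]; print(p)
    cv2.circle(im,tuple(int(v+.5) for v in p),1,(0,255,0),-1)
im=cv2.resize(im[120:270,150:350],None,fx=4,fy=4)
cv2.imwrite(sys.argv[1],im); print(R.from_quat(arm.read_state()["ee_rot"]).as_matrix()[:,2])
E
python3 w.py pics/w2.png; python3 d.py 465 -285.5 60 -2
```

```text
[207.087 248.685]
[202.393 140.394]
[291.526 140.334]
[288.234 248.708]
[ 0.023 -0.001 -1.   ]
t 3.55 pos [ 467.8 -292.8  114.2] yaw -1.95 zax [ 0. -0. -1.] F [-1.3  0.5 -0.9] w 85.4
tool delta [-4.3 -7.2 54.1] roll 0.05 j [-0.3  0.4 -0.3 -0.  -0.8  1.8] M [ 0.1  0.1 -0. ]
```

View pics/w2.png

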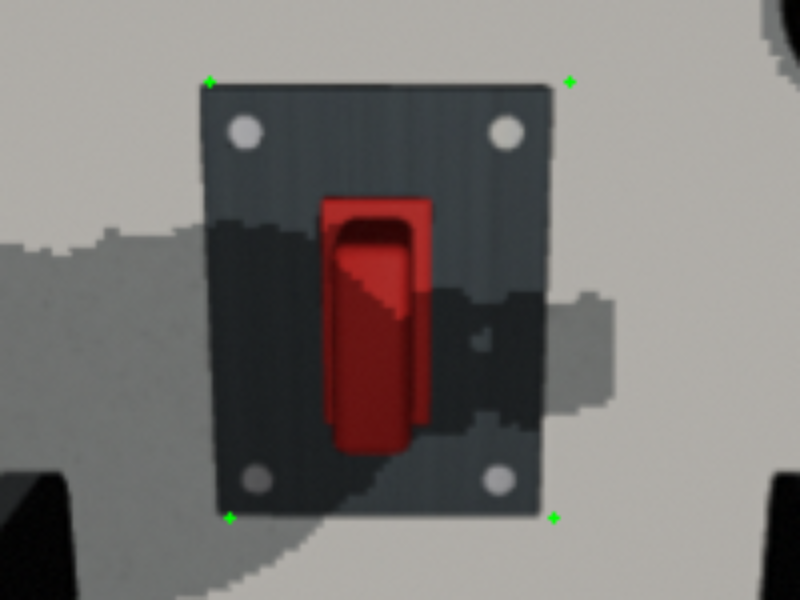

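arm_command(commands=[-0.004,-0.008,0.01,0,0,0,0.02,0,0,0,0.02,0,0,0,0.01,0,0,0,0.002,0])

```text
clock: 4.05
position: [472.6, -286.8, 59.6]
ee_rot: [1.0, -0.015, 0.019, 0.004]
contact_force: [0.4, 0.7, 0.1]
gripper_width: 85.6
```

```bash
python3 d.py 464.5 -284 13 -2;python3 w.py pics/w3.png
```

```text
t 4.05 pos [ 472.6 -286.8   59.6] yaw -1.7 zax [ 0. -0. -1.] F [0.4 0.7 0.1] w 85.6
tool delta [-9.9 -2.9 46.3] roll 0.3 j [-0.2  0.4 -0.4 -0.  -0.7  1.8] M [0.  0.1 0. ]
[203.249 285.383]
[198.002 154.1  ]
[308.75  154.588]
[302.378 285.485]
[ 0.038 -0.008 -0.999]
```

View pics/w3.png

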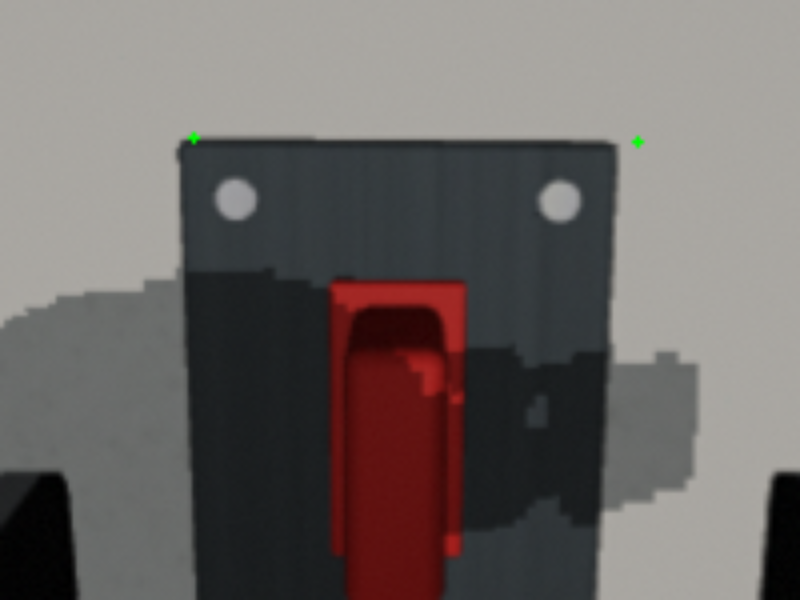

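arm_command(commands=[-0.008,-0.004,0.01,0,-0.004,0,0.014,0,0,0,0.008,0,0,0,0.002,0,0,0,0,0])

```text
clock: 4.6
position: [467.9, -284.6, 31.4]
ee_rot: [1.0, -0.014, 0.025, 0.006]
contact_force: [0.3, 0.1, 0.1]
gripper_width: 85.4
```

```bash
python3 d.py 464.5 -283 13 -2
```

```text
t 4.6 pos [ 467.9 -284.6   31.4] yaw -1.55 zax [ 0.1 -0.  -1. ] F [0.3 0.1 0.1] w 85.4
tool delta [-4.4 -1.7 18.2] roll 0.45 j [-0.2  0.5 -0.5  0.  -0.6  1.8] M [ 0.   0.1 -0. ]
```

arm_command(commands=[-0.005,-0.002,0.006,0.4,0,0,0.006,0,0,0,0.004,0,-0.001,0,0.001,0,0,0,0,0])

```text
clock: 5.1
position: [463.8, -282.9, 14.1]
ee_rot: [0.999, -0.017, 0.027, 0.007]
contact_force: [0.5, -0.2, -0.1]
gripper_width: 85.3
```

```bash
python3 d.py 464.5 -283 13 -2
```

```text
t 5.1 pos [ 463.8 -282.9   14.1] yaw -1.96 zax [ 0.1 -0.  -1. ] F [ 0.5 -0.2 -0.1] w 85.3
tool delta [0.6 0.1 1.1] roll 0.04 j [-0.2  0.5 -0.5  0.  -0.5  1.8] M [ 0.   0.1 -0. ]
```

arm_command(commands=[0.001,0,0,0,0,0,0,0,0,0,0,0,0,0,0,0,0,0,0,0], jaw=0.0)

```text
clock: 5.6
position: [465.5, -283.2, 14.8]
ee_rot: [0.999, -0.017, 0.027, 0.007]
contact_force: [-0.2, 0.6, 3.5]
gripper_width: 14.9
```

```bash
python3 d.py 464.5 -283 13 -2
```

```text
t 5.6 pos [ 465.5 -283.2   14.8] yaw -1.95 zax [ 0.1 -0.  -1. ] F [-0.2  0.6  3.5] w 14.9
tool delta [-1.1 -0.2  1.8] roll 0.05 j [-0.2  0.5 -0.5  0.  -0.6  1.8] M [0.6 0.1 0. ]
```

arm_command(commands=[0,0,-0.004,0,0,0,-0.02,0,0,0,-0.03,0,0,0,-0.03,0,0,0,-0.01,0])

```text
clock: 6.1
position: [457.3, -280.8, 108.7]
ee_rot: [1.0, -0.018, 0.023, 0.005]
contact_force: [-0.3, -0.9, -1.6]
gripper_width: 15.0
```

```bash
python3 d.py 510 -70 220 -7.3; python3 - <<'E'
from h import *
print(R.from_quat(arm.read_state()["ee_rot"]).as_matrix())
for n in("wrist","side"):
    im=arm.get_image(n)[:,:,::-1]; cv2.imwrite(f"pics/{n}4.png",im)
E
```

```text
t 6.1 pos [ 457.3 -280.8  108.7] yaw -2.03 zax [ 0. -0. -1.] F [-0.3 -0.9 -1.6] w 15.0
tool delta [  50.3 -211.5 -111.1] roll 5.27 j [-0.2  0.3 -0.4 -0.  -0.8  1.8] M [-0.  0. -0.]
[[ 0.99833865 -0.03583845  0.04511702]
 [-0.03536912 -0.99931202 -0.01115841]
 [ 0.04548588  0.00954412 -0.99891939]]
```

View pics/wrist4.png

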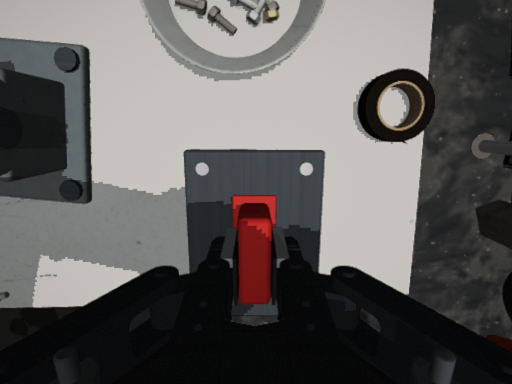

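View pics/side4.png

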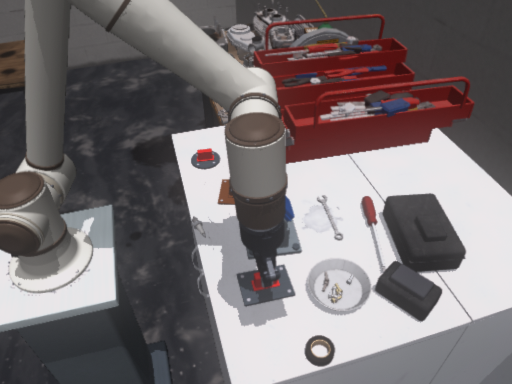

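arm_command(commands=[0,0,-0.045,0,0.005,-0.01,-0.045,2,0.01,-0.045,-0.006,2,0.01,-0.045,0,1.3,0.01,-0.045,0,0])

```text
clock: 6.7
position: [498.3, -137.4, 197.5]
ee_rot: [0.997, -0.073, 0.014, 0.001]
contact_force: [1.1, -1.1, -2.2]
gripper_width: 14.6
```

```bash
python3 d.py 504.5 -69 190 -7.3
```

```text
t 6.7 pos [ 498.3 -137.4  197.5] yaw -8.36 zax [ 0. -0. -1.] F [ 1.1 -1.1 -2.2] w 14.6
tool delta [ -4.1 -68.5   7.4] roll -1.06 j [ 0.1  0.2 -0.3  0.  -1.   1.4] M [-0. -0.  0.]
```

arm_command(commands=[-0.001,-0.03,0,-0.5,-0.001,-0.02,0,-0.5,-0.001,-0.01,0,0,0,-0.003,0,0,0,0,0,0])

```text
clock: 7.2
position: [502.1, -67.5, 188.8]
ee_rot: [0.998, -0.061, 0.007, 0.001]
contact_force: [-0.2, -0.2, -1.2]
gripper_width: 14.9
```

```bash
cat > pic.py <<'E'
import sys
from h import *
k=sys.argv[1]
s=arm.get_image("side")[:,:,::-1];t=arm.get_image("top")[:,:,::-1]
cv2.imwrite(f"pics/s{k}.png",cv2.resize(s[140:240,210:343],None,fx=6,fy=6,interpolation=cv2.INTER_CUBIC))
cv2.imwrite(f"pics/t{k}.png",cv2.resize(t[130:205,240:340],None,fx=8,fy=8,interpolation=cv2.INTER_CUBIC))
E
python3 d.py 504.5 -69 190 -7.3; python3 pic.py 5; python3 -c "
from h import *
print(R.from_quat(arm.read_state()['ee_rot']).as_matrix())"
```

```text
t 7.2 pos [502.1 -67.5 188.8] yaw -7.03 zax [ 0. -0. -1.] F [-0.2 -0.2 -1.2] w 14.9
tool delta [ 2.6  1.2 -1.2] roll 0.27 j [ 0.2  0.2 -0.3  0.  -1.   1.2] M [-0.  0. -0.]
[[ 0.99225711 -0.12342195  0.01388682]
 [-0.12339331 -0.9923536  -0.0029035 ]
 [ 0.01413899  0.00116748 -0.99989936]]
```

View pics/s5.png

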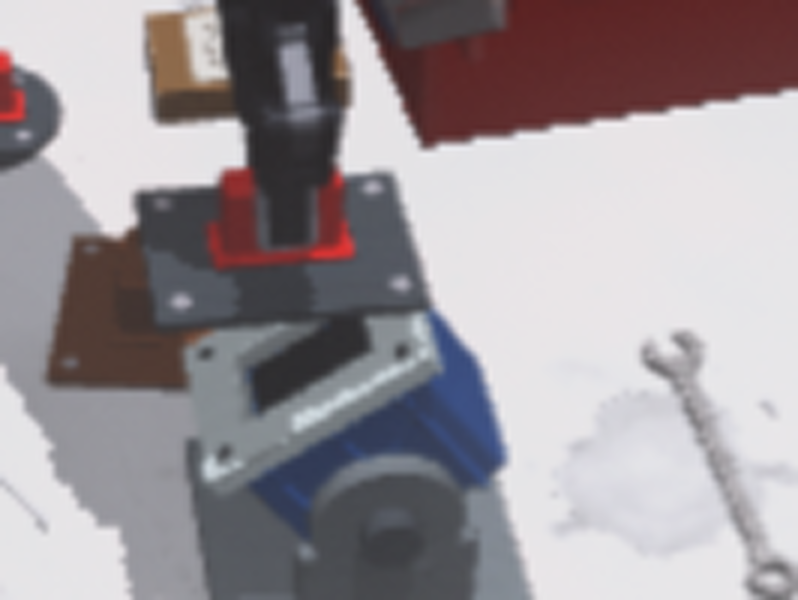

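View pics/t5.png

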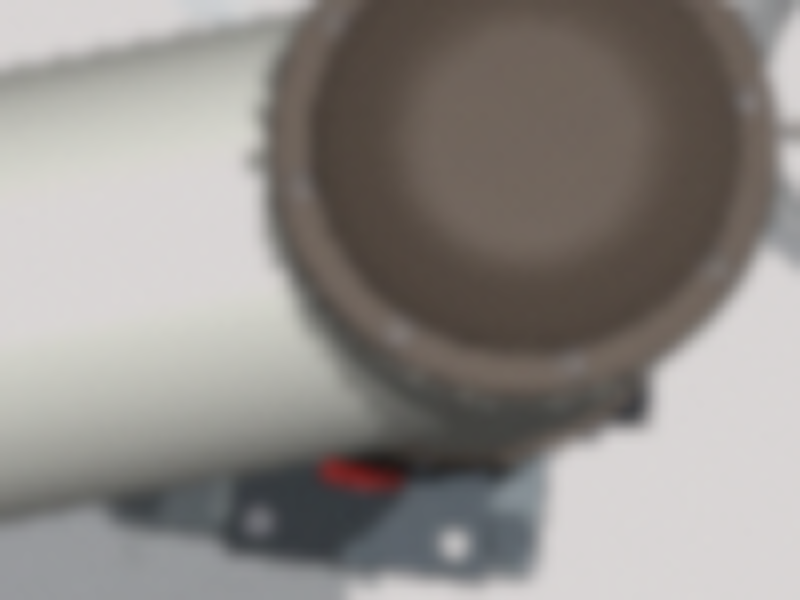

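```bash
cat > cov.py <<'E'
from h import *
from scipy.optimize import least_squares
np.set_printoptions(precision=2,suppress=True)
LC=np.array([(-50,38,6),(50,38,6),(50,-38,6),(-50,-38,6.)])
def fit(q,x0,n="side",pts=LC):
    def res(p):
        Rm=R.from_euler("ZY",[p[3],-p[4]]).as_matrix(); return (proj(n,pts@Rm.T+p[:3])-q).ravel()
    r=least_squares(res,x0,x_scale=[1,1,1,.01,.01]); print("cover seat",r.x[:3],"yaw,nose-up",np.degrees(r.x[3:]),"rms",np.sqrt(np.mean(r.fun**2))); return r.x
def s(c,k=6,off=(210,140)): return (np.array(c,float)+.5)/k-.5+np.array(off)
E
python3 -c "
from cov import *
fit(s([(137,192),(393,173),(428,302),(154,318)]),[502,-68,175,-.12,0])
"
```

```text
cover seat [505.14 -54.81 161.51] yaw,nose-up [-8.67 -1.97] rms 0.21505152034439404
```

```bash
python3 -c "
from cov import *
q=s([(137,192),(393,173),(428,302),(154,318)])
def res(p):
    Rm=R.from_euler('ZY',[p[2],-p[3]]).as_matrix(); return (proj('side',LC@Rm.T+np.r_[p[:2],174.3])-q).ravel()
r=least_squares(res,[502,-68,-.12,0],x_scale=[1,1,.01,.01]); print(r.x[:2],np.degrees(r.x[2:]),np.sqrt(np.mean(r.fun**2)))
"
```

```text
[501.14 -69.21] [-8.44 -2.33] 0.4299327393727732
```

arm_command(commands=[0.002,0,0.005,0,0,0,0.006,0,0,0,0.005,0,0,0,0.002,0,0,0,0,0])

```text
clock: 7.8
position: [503.9, -71.3, 169.1]
ee_rot: [0.998, -0.064, 0.007, 0.001]
contact_force: [-0.3, 0.3, -1.7]
gripper_width: 14.5
```

```bash
python3 d.py 504 -67 165 -7.3
```

```text
t 7.8 pos [503.9 -71.3 169.1] yaw -7.38 zax [ 0. -0. -1.] F [-0.3  0.3 -1.7] w 14.5
tool delta [-0.6 -4.3  4. ] roll -0.08 j [ 0.2  0.2 -0.4  0.  -0.9  1.3] M [0. 0. 0.]
```

arm_command(commands=[0,-0.003,0.001,0,0,-0.001,0.001,0,0,0,0.001,0,0,0,0.001,0,0,0,0.001,0])

```text
clock: 8.3
position: [504.8, -67.1, 165.9]
ee_rot: [0.998, -0.064, 0.007, 0.002]
contact_force: [-4.4, 0.4, 6.1]
gripper_width: 14.8
```

```bash
python3 d.py 504 -67 165 -7.3
```

```text
t 8.3 pos [504.8 -67.1 165.9] yaw -7.31 zax [ 0. -0. -1.] F [-4.4  0.4  6.1] w 14.8
tool delta [-0.8  0.   0.9] roll -0.01 j [ 0.2  0.2 -0.4  0.  -0.9  1.2] M [ 0.1  0.9 -0. ]
```

arm_command(commands=[-0.001,0,0.0015,0,-0.001,0,0.0015,0,-0.001,0,0.0015,0,-0.001,0,0.0015,0,-0.001,0,0.0015,0])

```text
clock: 8.8
position: [504.4, -67.1, 165.1]
ee_rot: [0.998, -0.063, 0.015, 0.002]
contact_force: [-2.5, -0.3, 5.4]
gripper_width: 15.0
```

```bash
python3 d.py 504 -67 165 -7.3; python3 pic.py 6
```

```text
t 8.8 pos [504.4 -67.1 165.1] yaw -7.17 zax [ 0. -0. -1.] F [-2.5 -0.3  5.4] w 15.0
tool delta [-0.5 -0.1  0.1] roll 0.13 j [ 0.2  0.2 -0.4  0.  -0.9  1.2] M [-0.2  0.4 -0.1]
```

View pics/s6.png

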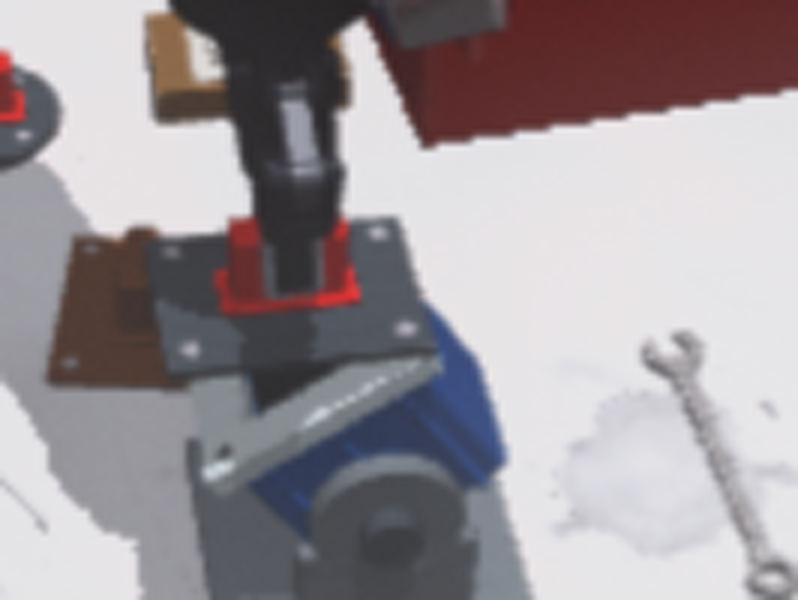

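arm_command(commands=[0,0,0.003,0,0,0,0.003,0,0,0,0.004,0,0,0,0.004,0,0,0,0.004,0])

```text
clock: 9.4
position: [504.5, -67.5, 163.7]
ee_rot: [0.998, -0.06, 0.019, 0.003]
contact_force: [-12.5, 3.5, 22.8]
gripper_width: 15.0
```

```bash
sed -i 's/np.round(Rm\[:,2\],4)/[round(float(v),4) for v in Rm[:,2]]/' d.py; python3 d.py 504 -67 165 -7.3
```

```text
t 9.4 pos [504.5 -67.5 163.7] yaw -6.86 zax [0.037, -0.0091, -0.9993] F [-12.5   3.5  22.8] w 15.0
tool delta [-0.5 -0.5 -1.3] roll 0.44 j [ 0.2  0.2 -0.4  0.  -0.9  1.2] M [1.2 2.9 0.1]
```

arm_command(commands=[-0.002,0,0.003,0,-0.002,0,0.003,0,-0.002,0,0.003,0,-0.002,0,0.003,0,-0.002,0,0.003,0])

```text
clock: 9.9
position: [504.1, -67.5, 162.6]
ee_rot: [0.998, -0.058, 0.034, 0.004]
contact_force: [-4.7, -0.2, 12.5]
gripper_width: 14.6
```

```bash
 python3 d.py 504 -67 165 -7.3; python3 pic.py 7
```

```text
t 9.9 pos [504.1 -67.5 162.6] yaw -6.6 zax [0.0674, -0.0117, -0.9977] F [-4.7 -0.2 12.5] w 14.6
tool delta [ 0.  -0.5 -2.4] roll 0.7 j [ 0.2  0.2 -0.4  0.  -0.8  1.2] M [-0.1  0.7 -0.2]
```

View pics/s7.png

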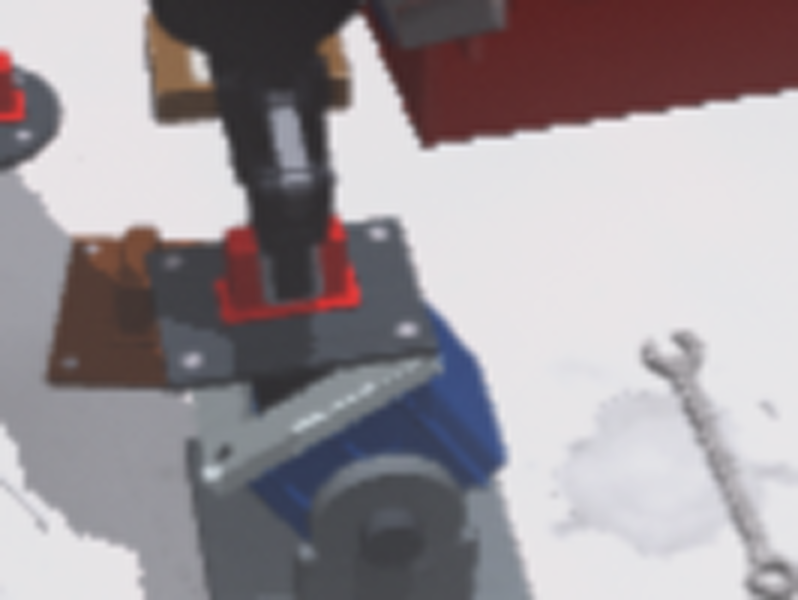

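arm_command(commands=[-0.003,0,0.003,0,-0.004,0,0.003,0,-0.004,0,0.003,0,-0.004,0,0.003,0,-0.004,0,0.003,0])

```text
clock: 10.5
position: [503.4, -67.2, 160.5]
ee_rot: [0.997, -0.055, 0.057, 0.004]
contact_force: [0.2, -4.0, 7.2]
gripper_width: 15.1
```

```bash
 python3 d.py 504 -67 165 -7.3
```

```text
t 10.5 pos [503.4 -67.2 160.5] yaw -6.35 zax [0.1138, -0.0148, -0.9934] F [ 0.2 -4.   7.2] w 15.1
tool delta [ 1.1 -0.3 -4.4] roll 0.95 j [ 0.2  0.2 -0.5  0.1 -0.8  1.2] M [-1.2 -0.7 -0.4]
```

arm_command(commands=[-0.004,0,0.004,0.3,-0.004,0,0.004,0.3,-0.004,0,0.004,0.3,-0.004,0,0.004,0.3,-0.004,0,0.004,0.3])

```text
clock: 11.0
position: [503.1, -66.6, 157.9]
ee_rot: [0.995, -0.064, 0.082, 0.004]
contact_force: [-4.9, -2.9, 14.9]
gripper_width: 14.8
```

```bash
 python3 d.py 504 -67 165 -7.3
```

```text
t 11.0 pos [503.1 -66.6 157.9] yaw -7.34 zax [0.1623, -0.0182, -0.9866] F [-4.9 -2.9 14.9] w 14.8
tool delta [ 2.1  0.2 -6.8] roll -0.04 j [ 0.2  0.2 -0.5  0.1 -0.7  1.2] M [-1.   0.2 -0.1]
```

arm_command(commands=[-0.004,0,0.004,0.1,-0.004,0,0.004,0.1,-0.004,0,0.004,0.1,-0.004,0,0.004,0.1,-0.004,0,0.004,0.1])

```text
clock: 11.5
position: [502.0, -66.2, 154.0]
ee_rot: [0.992, -0.063, 0.105, 0.004]
contact_force: [-3.0, -4.1, 11.4]
gripper_width: 14.8
```

```bash
 python3 d.py 504 -67 165 -7.3; python3 pic.py 8
```

```text
t 11.5 pos [502.  -66.2 154. ] yaw -7.35 zax [0.2071, -0.0209, -0.9781] F [-3.  -4.1 11.4] w 14.8
tool delta [  4.3   0.5 -10.3] roll -0.05 j [ 0.2  0.2 -0.6  0.1 -0.6  1.1] M [-1.1  0.3 -0.3]
```

View pics/s8.png

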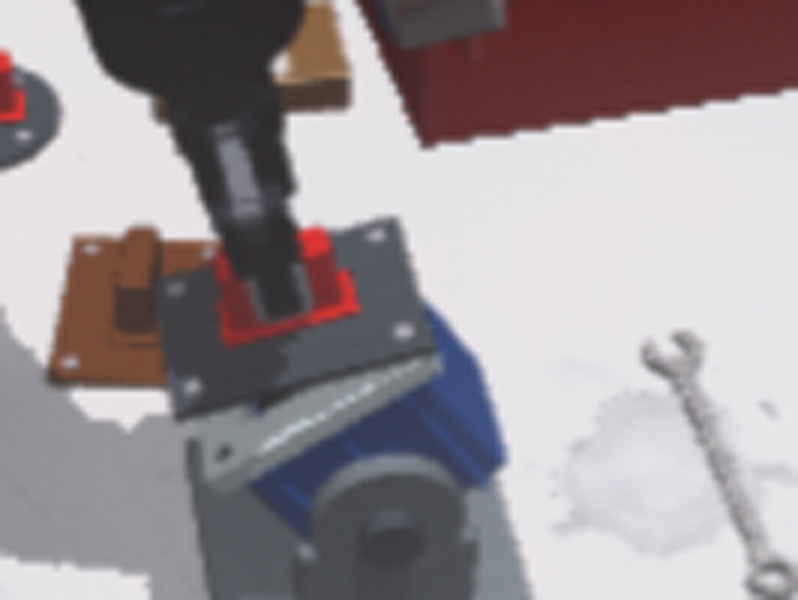

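arm_command(commands=[-0.004,0.001,0.004,0,-0.004,0.001,0.004,0,-0.004,0.001,0.004,0,-0.004,0.001,0.004,0,-0.004,0.001,0.004,0])

```text
clock: 12.1
position: [500.2, -66.4, 146.9]
ee_rot: [0.99, -0.059, 0.126, 0.0]
contact_force: [-5.0, 2.6, 11.4]
gripper_width: 14.9
```

```bash
 python3 d.py 504 -67 165 -7.3; python3 pic.py 9
```

```text
t 12.1 pos [500.2 -66.4 146.9] yaw -6.95 zax [0.2494, -0.0155, -0.9683] F [-5.   2.6 11.4] w 14.9
tool delta [  8.2  -0.1 -16.6] roll 0.35 j [ 0.2  0.2 -0.6  0.1 -0.5  1.1] M [ 0.1  0.6 -0. ]
```

View pics/s9.png

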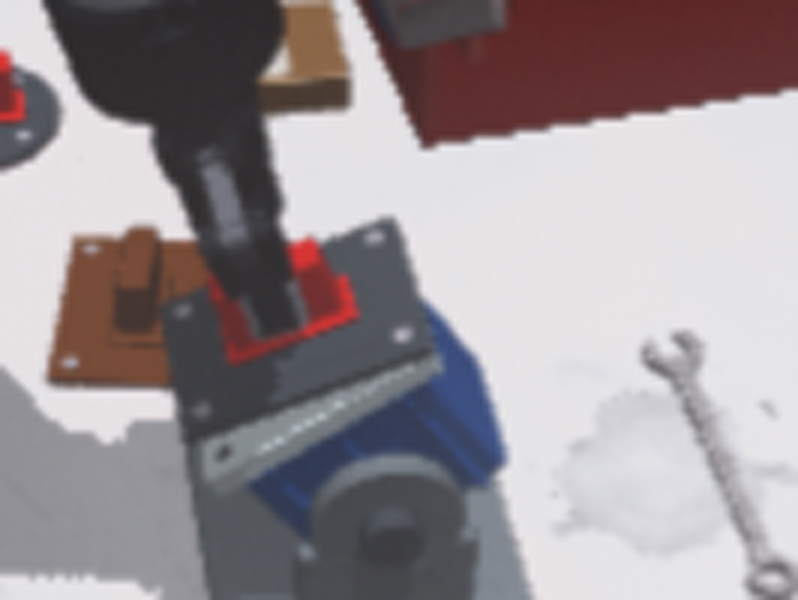

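arm_command(commands=[-0.004,0,0.004,0,-0.004,0,0.004,0.2,-0.004,0,0.003,0.2,-0.004,0,0.003,0,-0.004,0,0.003,0])

```text
clock: 12.7
position: [499.9, -65.3, 142.0]
ee_rot: [0.987, -0.061, 0.147, -0.002]
contact_force: [-2.7, -7.4, 13.0]
gripper_width: 15.1
```

```bash
 python3 d.py 500 -67.5 135 -7.3; python3 pic.py 10
```

```text
t 12.7 pos [499.9 -65.3 142. ] yaw -7.24 zax [0.2896, -0.0148, -0.957] F [-2.7 -7.4 13. ] w 15.1
tool delta [-1.7  2.3  6.8] roll 0.06 j [ 0.2  0.1 -0.7  0.2 -0.5  1.1] M [-2.4 -0.5 -0.9]
```

View pics/s10.png

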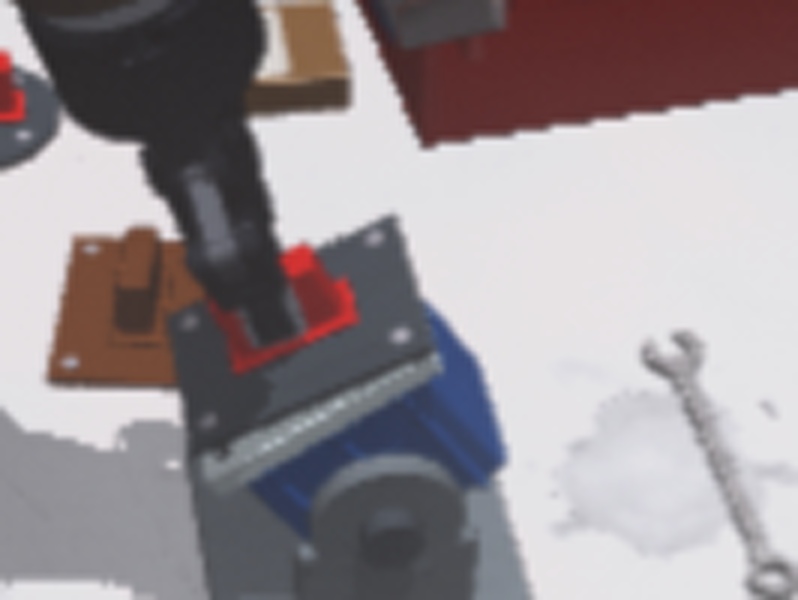

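arm_command(commands=[-0.004,0.001,0.003,0,-0.004,0.001,0.003,0,-0.004,0.001,0.003,0,-0.004,0.001,0.003,0,-0.003,0.001,0.003,0])

```text
clock: 13.3
position: [499.7, -65.9, 139.3]
ee_rot: [0.984, -0.057, 0.168, -0.006]
contact_force: [-9.0, 3.5, 11.9]
gripper_width: 15.0
```

```bash
 python3 d.py 500 -66.3 135 -7.3; python3 pic.py 11
```

```text
t 13.3 pos [499.7 -65.9 139.3] yaw -6.99 zax [0.3315, -0.008, -0.9434] F [-9.   3.5 11.9] w 15.0
tool delta [-1.1  0.5  4.1] roll 0.31 j [ 0.2  0.1 -0.7  0.2 -0.4  1. ] M [0.4 1.1 0.2]
```

View pics/s11.png

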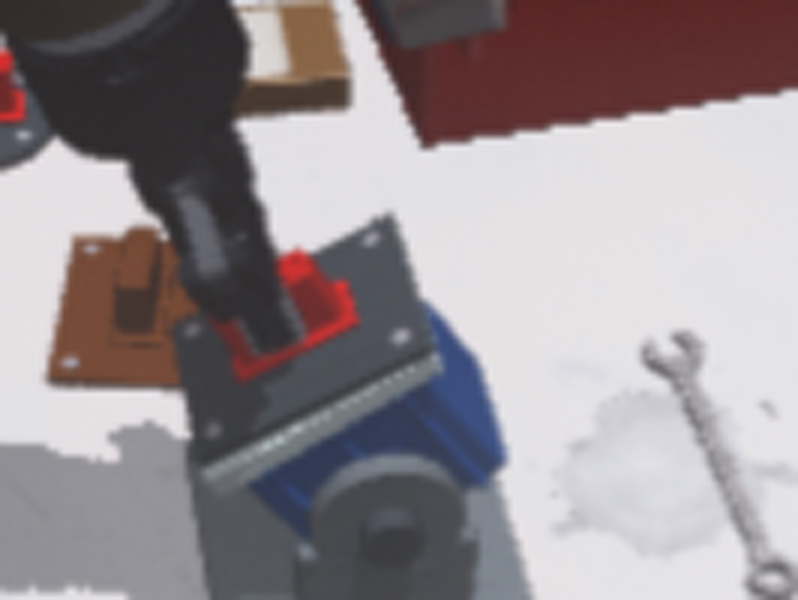

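arm_command(commands=[-0.003,0,0.003,0.1,-0.003,0,0.003,0.1,-0.003,0,0.003,0.1,-0.003,0,0.003,0,-0.003,0,0.003,0])

```text
clock: 13.9
position: [500.1, -65.0, 134.5]
ee_rot: [0.981, -0.06, 0.183, -0.008]
contact_force: [-13.5, -1.0, 25.6]
gripper_width: 14.9
```

```bash
 python3 d.py 500 -66.3 135 -7.3; python3 pic.py 12
```

```text
t 13.9 pos [500.1 -65.  134.5] yaw -7.41 zax [0.3605, -0.0066, -0.9327] F [-13.5  -1.   25.6] w 14.9
tool delta [ 0.3  1.3 -0.5] roll -0.11 j [ 0.2  0.1 -0.8  0.3 -0.3  0.9] M [-1.5  1.  -0.6]
```

View pics/s12.png

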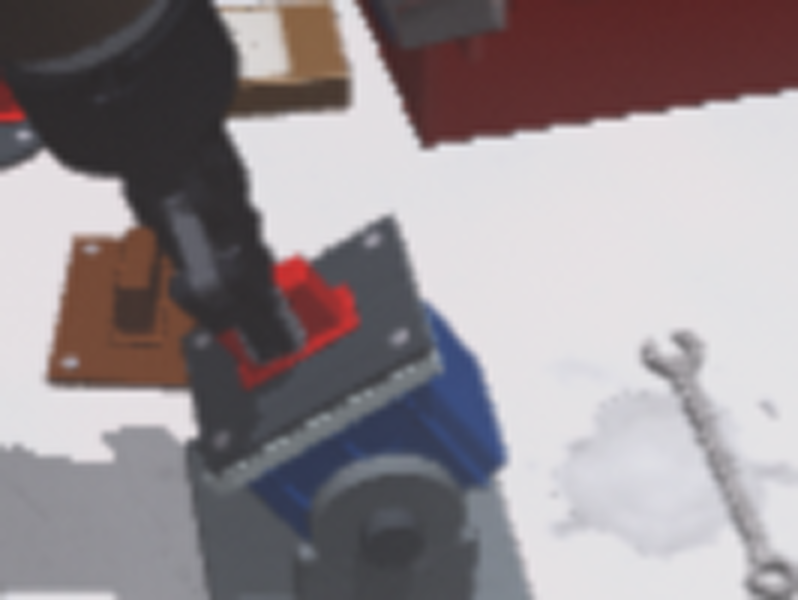

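arm_command(commands=[0,0,0,0,0,0,0.001,0,0,0,0.001,0,0,0,0.001,0,0,0,0.001,0])

```text
clock: 14.5
position: [500.4, -65.3, 135.0]
ee_rot: [0.981, -0.06, 0.186, -0.008]
contact_force: [-11.3, 3.1, 14.7]
gripper_width: 14.8
```

```bash
 python3 d.py 500 -66.3 135 -7.3; cat > ov.py <<'E'
import sys
from h import *
from fit import ff,fs,ft,face
k=sys.argv[1]; o,Rm=face(ff([("side",fs)]).x)
im=arm.get_image("side")[:,:,::-1]
big=cv2.resize(im[170:230,230:310],None,fx=10,fy=10,interpolation=cv2.INTER_CUBIC)
for z,c in((0,(0,255,255)),(6,(0,255,0))):
    W=np.array([(50,38,z),(50,-38,z),(-50,-38,z),(-50,38,z.__float__())])@Rm.T+o
    q=((proj("side",W)-[230,170]+.5)*10-.5).astype(int); cv2.polylines(big,[q.reshape(-1,1,2)],True,c,1)
cv2.imwrite(f"pics/o{k}.png",big)
E
python3 ov.py 13 >/dev/null
```

```text
t 14.5 pos [500.4 -65.3 135. ] yaw -7.41 zax [0.3655, -0.0068, -0.9308] F [-11.3   3.1  14.7] w 14.8
tool delta [-0.3  1.  -0.1] roll -0.11 j [ 0.2  0.1 -0.8  0.3 -0.3  0.9] M [0.3 2.  0. ]
```

View pics/o13.png

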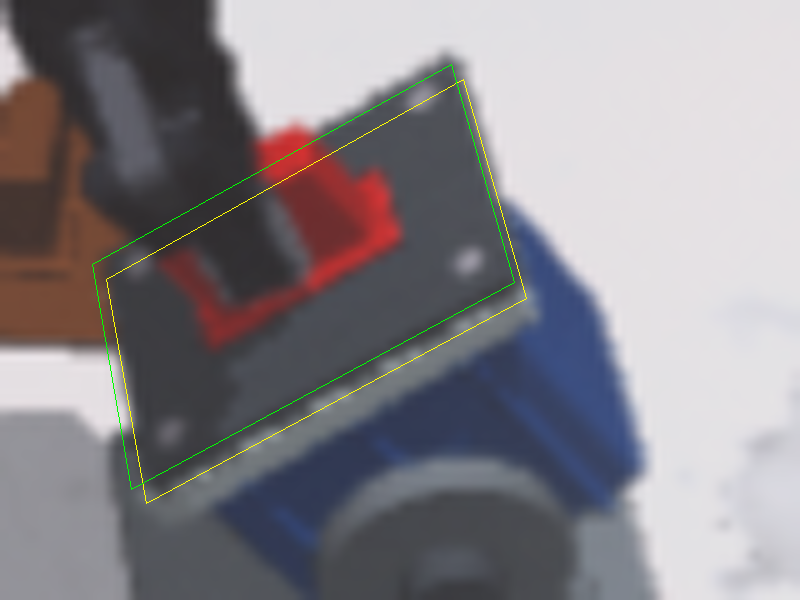

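```bash
python3 - <<'E'
from h import *
im=arm.get_image("side")[:,:,::-1]; cv2.imwrite("pics/raw14.png",im)
cv2.imwrite("pics/z14.png",cv2.resize(im[172:222,236:288],None,fx=15,fy=12*1.0 and 12,interpolation=cv2.INTER_CUBIC))
cv2.imwrite("pics/wr14.png",arm.get_image("wrist")[:,:,::-1])
E
```

```text
(no output)
```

View pics/z14.png

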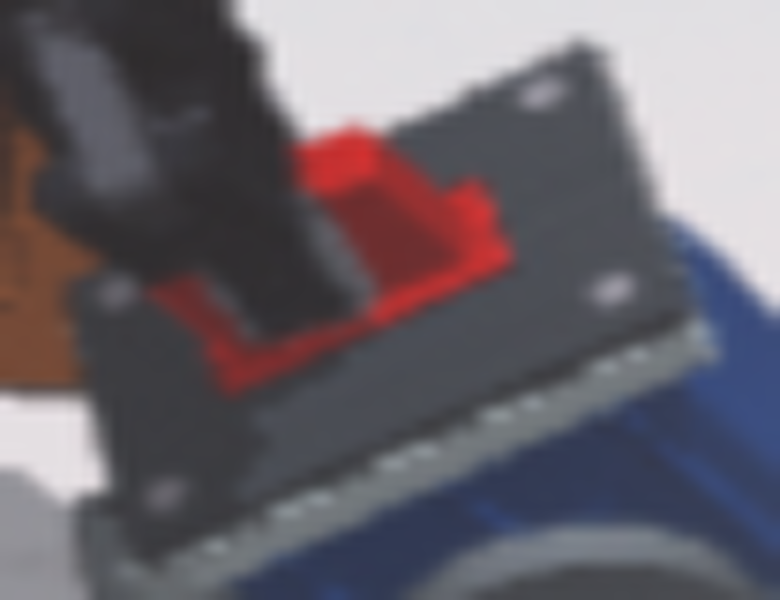

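View pics/wr14.png

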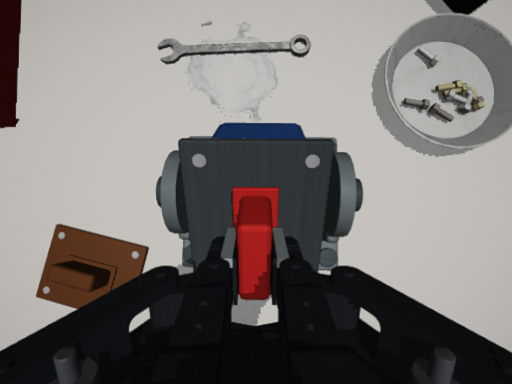

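arm_command(commands=[0,0,0,0,0,0,0,0,0,0,0,0,0,0,0,0,0,0,0.0005,0])

```text
clock: 15.15
position: [500.3, -65.4, 135.2]
ee_rot: [0.981, -0.06, 0.186, -0.008]
contact_force: [-10.0, 3.2, 11.5]
gripper_width: 14.9
```

```bash
 cat > f.py <<'E'
from h import *
s=arm.read_state(); n=np.array([-.496,.0635,.866]);x=np.array([.859,-.11,.5]);F=s["contact_force"]+[0,0,1.5]
print("N",F@n,"Tx",F@x,"Ty",F@np.cross(n,x)); 
E
python3 d.py 500 -66.3 135 -7.3; python3 f.py
```

```text
t 15.15 pos [500.3 -65.4 135.2] yaw -7.42 zax [0.3661, -0.0069, -0.9306] F [-10.    3.2  11.5] w 14.9
tool delta [-0.2  0.9  0.1] roll -0.12 j [ 0.2  0.1 -0.8  0.3 -0.3  0.9] M [0.4 1.7 0.1]
N 16.434509799024397 Tx -2.441714271913276 Ty 1.8595085313192203
```

arm_command(commands=[-0.001,0.001,-0.001,0,-0.001,0.001,-0.001,0,-0.001,0.001,0,0,0,0,0,0,0,0,0,0])

```text
clock: 15.65
position: [495.6, -67.8, 133.5]
ee_rot: [0.981, -0.059, 0.184, -0.008]
contact_force: [-0.8, 1.0, -0.9]
gripper_width: 14.7
```

```bash

python3 d.py 500 -66.3 135 -7.3; python3 f.py
```

```text
t 15.65 pos [495.6 -67.8 133.5] yaw -7.36 zax [0.3625, -0.0068, -0.932] F [-0.8  1.  -0.9] w 14.7
tool delta [ 4.4 -2.1  0.2] roll -0.06 j [ 0.2  0.1 -0.8  0.3 -0.3  0.9] M [0.1 0.9 0. ]
N 0.9395233561681021 Tx -0.5063046480855993 Ty 0.9004247371759092
```

arm_command(commands=[0.0005,-0.0005,0.0005,0,0,-0.0005,0.001,0,0,0,0.001,0,0,0,0.001,0,0,0,0.001,0])

```text
clock: 16.15
position: [495.9, -67.7, 132.5]
ee_rot: [0.981, -0.06, 0.185, -0.007]
contact_force: [-10.1, 4.0, 9.8]
gripper_width: 15.0
```

```bash

python3 d.py 500 -66.3 135 -7.3; python3 f.py
```

```text
t 16.15 pos [495.9 -67.7 132.5] yaw -7.4 zax [0.3633, -0.009, -0.9316] F [-10.1   4.    9.8] w 15.0
tool delta [ 4.6 -1.9 -0.9] roll -0.1 j [ 0.2  0.1 -0.8  0.3 -0.3  0.9] M [0.5 1.8 0.1]
N 14.996493207958618 Tx -3.4566937686710615 Ty 2.6673912998848404
```

arm_command(commands=[0,-0.0003,0.001,0,0,0,0.001,0,0,0,0.0005,0,0,0,0.0005,0,0,0,0.0005,0])

```text
clock: 16.65
position: [495.8, -67.7, 132.6]
ee_rot: [0.981, -0.06, 0.186, -0.006]
contact_force: [-5.8, 1.7, 5.5]
gripper_width: 15.0
```

```bash
python3 d.py 500 -66.3 135 -7.3; python3 f.py; python3 - <<'E'
from h import *
im=arm.get_image("side")[:,:,::-1]; cv2.imwrite("pics/raw15.png",im)
cv2.imwrite("pics/z15.png",cv2.resize(im[172:222,236:288],None,fx=15,fy=12,interpolation=cv2.INTER_CUBIC))
E
python3 d.py 500 -66.3 135 -7.3; python3 f.py
```

```text
t 16.65 pos [495.8 -67.7 132.6] yaw -7.43 zax [0.3665, -0.0099, -0.9304] F [-5.8  1.7  5.5] w 15.0
tool delta [ 4.5 -2.  -0.7] roll -0.13 j [ 0.2  0.1 -0.8  0.3 -0.3  0.9] M [0.2 1.4 0.1]
N 9.040236621000021 Tx -1.6656000266331032 Ty 0.9868693559410852
t 16.7 pos [495.8 -67.7 132.6] yaw -7.42 zax [0.3665, -0.0099, -0.9304] F [-6.9  2.4  5.2] w 14.8
tool delta [ 4.6 -2.  -0.7] roll -0.12 j [ 0.2  0.1 -0.8  0.3 -0.3  0.9] M [0.2 1.5 0. ]
N 9.380533335752517 Tx -2.8390003910653285 Ty 1.4830314520371277
```

View pics/z15.png

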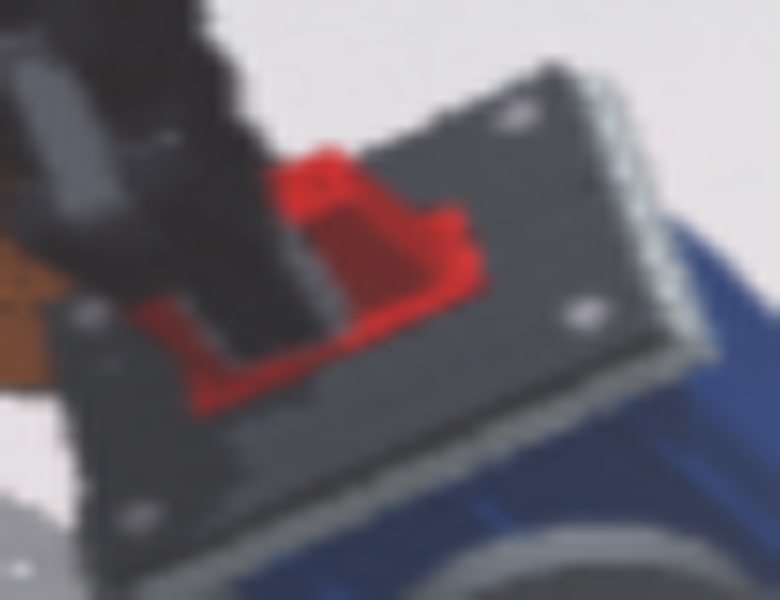

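arm_command(commands=[0.001,-0.0005,-0.001,0,0.001,-0.0005,-0.001,0,0.001,0,0,0,0,0,0,0,0,0,0,0])

```text
clock: 17.2
position: [498.9, -66.7, 135.3]
ee_rot: [0.981, -0.06, 0.186, -0.007]
contact_force: [0.2, -0.4, -1.4]
gripper_width: 15.2
```

```bash

python3 d.py 498 -67.3 134 -7.3; python3 f.py
```

```text
t 17.2 pos [498.9 -66.7 135.3] yaw -7.39 zax [0.3665, -0.0094, -0.9304] F [ 0.2 -0.4 -1.4] w 15.2
tool delta [-1.2  0.8  0.9] roll -0.09 j [ 0.2  0.1 -0.8  0.3 -0.3  0.9] M [ 0.1  0.9 -0. ]
N -0.03209620319404599 Tx 0.3142428396760406 Ty -0.38077869028829253
```

arm_command(commands=[0,0,0.0005,0,0,0,0.001,0,0,0,0.001,0,0,0,0.001,0,0,0,0.001,0])

```text
clock: 17.7
position: [499.2, -66.6, 134.5]
ee_rot: [0.98, -0.059, 0.188, -0.006]
contact_force: [-9.2, 3.9, 9.2]
gripper_width: 14.9
```

arm_command(commands=[0,0,0.001,0,0,0,0.001,0,0,0,0.0007,0,0,0,0.0006,0,0,0,0.0006,0])

```text
clock: 18.2
position: [499.2, -66.6, 134.5]
ee_rot: [0.98, -0.059, 0.19, -0.006]
contact_force: [-6.0, 2.2, 5.7]
gripper_width: 14.8
```

```bash
python3 d.py 498 -67.3 134 -7.3; python3 f.py; python3 - <<'E'
from h import *
im=arm.get_image("side")[:,:,::-1]; cv2.imwrite("pics/raw16.png",im)
cv2.imwrite("pics/z16.png",cv2.resize(im[172:222,236:288],None,fx=15,fy=12,interpolation=cv2.INTER_CUBIC))
cv2.imwrite("pics/wr16.png",arm.get_image("wrist")[:,:,::-1])
E
python3 f.py
```

```text
t 18.2 pos [499.2 -66.6 134.5] yaw -7.35 zax [0.3729, -0.0109, -0.9278] F [-6.   2.2  5.7] w 14.8
tool delta [-1.2  0.8  0.1] roll -0.05 j [ 0.2  0.1 -0.8  0.4 -0.3  0.9] M [0.4 1.6 0. ]
N 9.355136340501376 Tx -1.784843308681697 Ty 1.4452197987739657
N 9.460544128225635 Tx -1.5060082506038466 Ty 2.1598310708668387
```

View pics/z16.png

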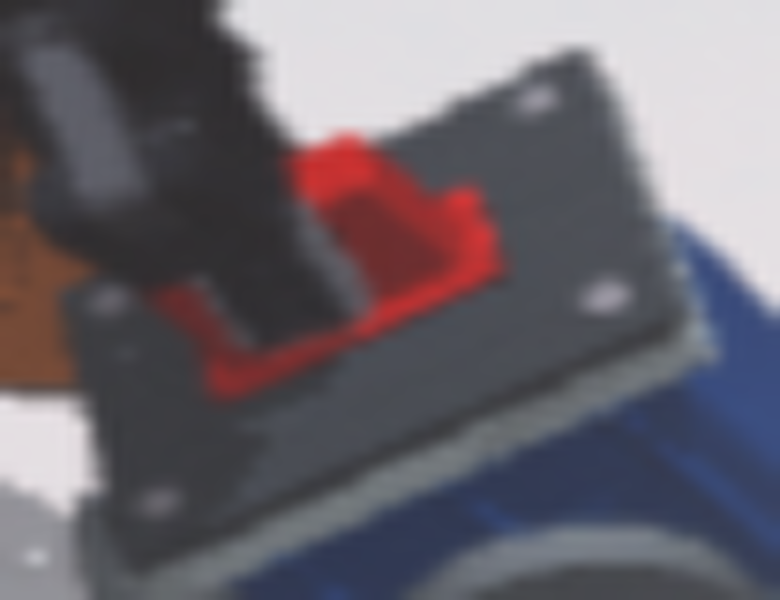

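View pics/wr16.png

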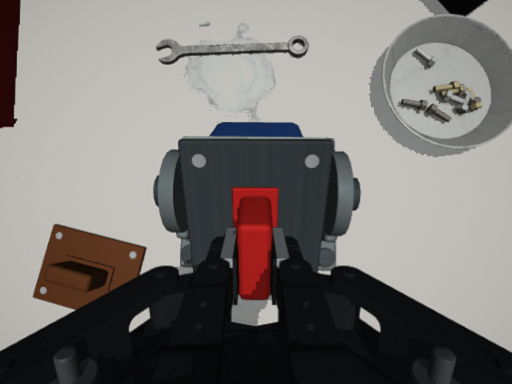

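```bash
python3 - <<'E'
from h import *
s=arm.read_state(); Rm=R.from_quat(s["ee_rot"]).as_matrix(); print(Rm)
for yaw,sl in((-7.18,30),(-7.58,30.5),(-7.1,28.7)):
    F=R.from_euler("ZY",[yaw,-sl],degrees=True).as_matrix(); print("tool y in face axes (deg)",np.degrees(F.T@-Rm[:,1])[[0,2]], "tool z",F.T@Rm[:,2])
E
```

```text
[[ 0.92082042 -0.11421456  0.37288709]
 [-0.1187349  -0.99286611 -0.01090475]
 [ 0.37147244 -0.0342334  -0.92781264]]
tool y in face axes (deg) [0.44599702 2.00736703] tool z [-0.14232857  0.03578677 -0.98917232]
tool y in face axes (deg) [0.11908353 2.20627386] tool z [-0.15117826  0.03837822 -0.98776123]
tool y in face axes (deg) [0.47046741 1.97857543] tool z [-0.11980674  0.03526827 -0.9921706 ]
```

arm_command(commands=[0,-0.001,0.0015,0,0,-0.0015,0.0015,0,0,-0.0015,0.0015,0,0,-0.0015,0.0015,0,0,-0.0015,0.0015,0])

```text
clock: 18.8
position: [499.6, -66.2, 133.9]
ee_rot: [0.98, -0.063, 0.189, 0.0]
contact_force: [-8.0, -2.9, 13.0]
gripper_width: 15.0
```

```bash
cat > g.py <<'E'
from h import *
s=arm.read_state(); Rm=R.from_quat(s["ee_rot"]).as_matrix()
F=R.from_euler("ZY",[-7.3,-30],degrees=True).as_matrix(); print("tool y in face axes (deg)",np.degrees(F.T@-Rm[:,1])[[0,2]], "tool z",F.T@Rm[:,2])
print("TCP in face",F.T@(s["position"]-[510.3,-68.2,124]))
E
python3 d.py 498 -67.3 134 -7.3; python3 f.py; python3 g.py
```

```text
t 18.8 pos [499.6 -66.2 133.9] yaw -7.63 zax [0.3706, -0.0243, -0.9285] F [-8.  -2.9 13. ] w 15.0
tool delta [-1.3  1.3 -0.7] roll -0.33 j [ 0.2  0.1 -0.8  0.4 -0.3  0.8] M [-1.6  1.4 -0.7]
N 16.40276808105603 Tx 0.68509437510372 Ty -3.9366730597742046
tool y in face axes (deg) [0.49516116 1.26127502] tool z [-0.14321375  0.02302471 -0.98942392]
TCP in face [-4.46358742  0.60430208 14.01143926]
```

arm_command(commands=[0,-0.0015,0.0015,0,0,-0.0015,0.0015,0,0,-0.0015,0.0015,0,0,-0.0015,0.0015,0,0,-0.0015,0.0015,0])

```text
clock: 19.3
position: [499.7, -66.3, 133.7]
ee_rot: [0.98, -0.066, 0.189, 0.007]
contact_force: [-10.1, -4.1, 13.8]
gripper_width: 15.1
```

```bash
python3 d.py 498 -67.3 134 -7.3; python3 f.py; python3 g.py
```

```text
t 19.3 pos [499.7 -66.3 133.7] yaw -7.88 zax [0.3694, -0.0393, -0.9284] F [-10.1  -4.1  13.8] w 15.1
tool delta [-1.3  1.3 -0.9] roll -0.58 j [ 0.2  0.1 -0.9  0.5 -0.2  0.7] M [-1.3  1.6 -0.4]
N 17.99198798611001 Tx -0.5492747423496862 Ty -5.384009533560452
tool y in face axes (deg) [0.59870949 0.37548703] tool z [-0.14257656  0.00797678 -0.98975163]
TCP in face [-4.46162433  0.58208204 13.77577364]
```

arm_command(commands=[0,-0.0005,0.001,-0.2,0,0,0.001,-0.2,0,0,0.001,0,0,0,0.0008,0,0,0,0.0007,0])

```text
clock: 19.8
position: [499.8, -66.4, 133.8]
ee_rot: [0.979, -0.064, 0.192, 0.008]
contact_force: [-5.0, 1.9, 4.6]
gripper_width: 14.9
```

```bash
python3 d.py 498 -67.3 134 -7.3; python3 f.py; python3 g.py
```

```text
t 19.8 pos [499.8 -66.4 133.8] yaw -7.6 zax [0.3755, -0.0395, -0.926] F [-5.   1.9  4.6] w 14.9
tool delta [-1.4  1.1 -0.8] roll -0.3 j [ 0.2  0.1 -0.9  0.6 -0.2  0.7] M [0.6 1.9 0.1]
N 7.864686293062094 Tx -1.4589714451932898 Ty 1.216755725952321
tool y in face axes (deg) [0.34608296 0.44618441] tool z [-0.13607839  0.00853703 -0.99066129]
TCP in face [-4.34345453  0.47717758 13.80431615]
```

arm_command(commands=[0,0,0.001,0,0,0,0.001,0,0,0,0.001,0,0,0,0.001,0,0,0,0.001,0])

```text
clock: 20.3
position: [500.0, -66.4, 133.9]
ee_rot: [0.979, -0.064, 0.195, 0.008]
contact_force: [-9.3, 3.0, 10.5]
gripper_width: 14.7
```

```bash
python3 d.py 498 -67.3 134 -7.3; python3 f.py; python3 g.py; python3 - <<'E'
from h import *
im=arm.get_image("side")[:,:,::-1]; cv2.imwrite("pics/raw17.png",im)
cv2.imwrite("pics/z17.png",cv2.resize(im[172:222,236:288],None,fx=15,fy=12,interpolation=cv2.INTER_CUBIC))
im=arm.get_image("side")
for _ in range(4): arm.get_image("wrist")
cv2.imwrite("pics/wr17.png",arm.get_image("wrist")[:,:,::-1])
E
python3 f.py; python3 g.py
```

```text
t 20.3 pos [500.  -66.4 133.9] yaw -7.62 zax [0.3815, -0.0404, -0.9235] F [-9.3  3.  10.5] w 14.7
tool delta [-1.6  1.1 -0.8] roll -0.32 j [ 0.2  0.1 -0.9  0.6 -0.2  0.7] M [0.8 2.3 0.2]
N 15.200127630051487 Tx -2.3350100961760507 Ty 1.7937164256537028
tool y in face axes (deg) [0.35471081 0.44001014] tool z [-0.12957439  0.0084172  -0.99153398]
TCP in face [-4.15077556  0.47045248 13.78034352]
N 14.567204800765811 Tx -2.7446585564536106 Ty 2.71142104568374
tool y in face axes (deg) [0.3509802  0.43806013] tool z [-0.12965427  0.00837542 -0.99152389]
TCP in face [-4.17819246  0.43882967 13.78798259]
```

View pics/z17.png

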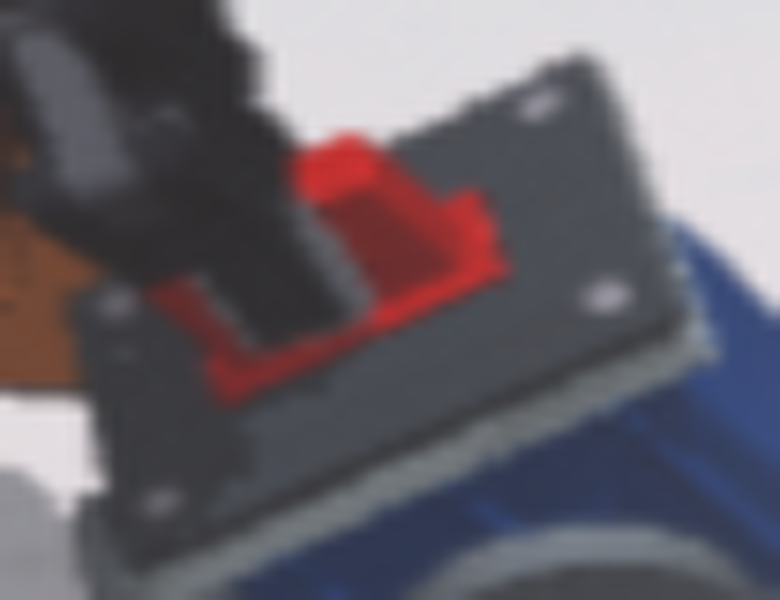

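View pics/raw17.png

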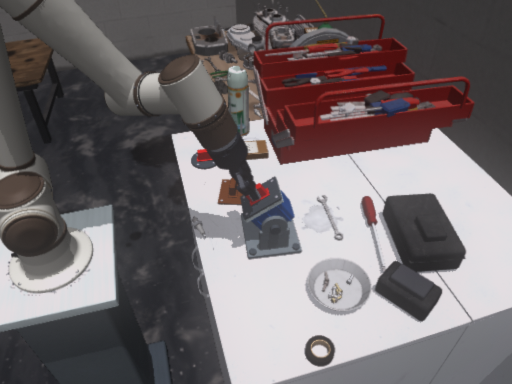

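arm_command(commands=[0,0,0.001,0,0,0,0.001,0,0,0,0.0008,0,0,0,0.0008,0,0,0,0.0008,0])

```text
clock: 21.15
position: [500.0, -66.4, 133.9]
ee_rot: [0.978, -0.064, 0.198, 0.008]
contact_force: [-6.8, 3.2, 9.0]
gripper_width: 15.2
```

```bash
python3 f.py; python3 g.py; python3 - <<'E'
from h import *
arm.get_image("side");arm.get_image("side")
s=arm.read_state();n=np.array([-.496,.0635,.866]); N=(s["contact_force"]+[0,0,1.5])@n; print(N,s["gripper_width"],s["clock"],np.abs(s["joint_vel"]).max())
if 6<N<18: print(arm.job_done())
E
python3 f.py
```

```text
N 12.668569340765638 Tx -0.971185079620577 Ty 2.3527056818701175
tool y in face axes (deg) [0.28767556 0.42727341] tool z [-0.12388071  0.00802196 -0.99226469]
TCP in face [-4.08149767  0.46276293 13.79432671]
13.154008348543089 14.787996523234149 21.25 0.00609341786556898
the job is handed in; nothing more can be done
None
the job is handed in; nothing more can be done
```

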